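Start the UV cure of a re-glued phone

ROBOT

A 6-joint arm with a two-finger parallel gripper is mounted at the origin on the work surface. World frame = base frame: x ahead of the robot, y to its left, z up, the work surface at z = 0. Lengths are in m, angles in rad, forces in N, time in s.
With the tool pointing down it reaches from about 0.275 to 1 m from the base axis. Payload 8.4 kg.
Tool frame: the origin (TCP) lies at the very end of the fingers, on their centre line; the grasp point (between the pads) lies 19 mm behind it; z points along the fingers, y is the line along which they close (so a half turn about z gives the same grasp; the last joint's range is limited). The gripper opens to 85 mm and grips with 20 to 120 N. Pads are 22 mm wide; open, the fingers measure 114 mm over their backs; the gripper's body (76 mm by 85 mm) begins 54 mm behind the grasp point. The pads swing forward as they close: fully open they stand 13 mm farther back than shut.
Start: joints at [1.1, 0.353, 1.633, -0, 1.155, -0.002], TCP at [0.282, 0.558, 0.231] pointing down, gripper open.
Joint ranges: [-2.63, 2.63], [-0.92, 2.1], [0.06, 2.66], [-1.3, 4.44], [0, 2.69], [-3.02, 3.02]. Speed limits (rad/s): [2.22, 2.22, 2.79, 3.14, 3.14, 3.14].

INTERFACE

Orientations are given as a rotation vector (axis times angle).
In Python, from workcell import ctrl gives the robot as it stands.
- The arm moves only by the shell command python3 -m crank 'ROWS' [OPENING] [FORCE]. ROWS is a JSON object whose one key "deltas" holds a list of rows, each a list of 2 entries, a list of its own where there are three numbers: the shift along the tool's x, y, z in mm, then the turn about the tool's z in degrees. A call has 1 to 12 rows; each row is the pose to reach, as a shift and turn from the pose commanded when the call began, along the tool's axes at that moment; what a row does not reach only later rows make up. A row lasts 1/12 s, in which the tool goes at most 41.7 mm and 7.16 degrees, less where a joint would pass 70% of its speed; a pose out of reach is approached as far as the arm can. A call with a gripper value outside its range is refused whole. OPENING is the closure, from 0 (fully open) to 1 (shut), set as the call begins (- or left out, the last holds). The fingers move at their own pace and stop on an object; FORCE is the grip in N (left out, the last holds). Time passes only in rows, so rows that repeat a pose let the fingers close. It gives the time, the measured TCP pose, the force, the opening and the grip force at its end, in the units of the state.
- ctrl.state(): the state, without advancing time (a new reading comes with each control period).
- ctrl.camera(name): name is "scene" or "side" or "wrist"; returns a dict with "image" (400x640x3 uint8, red, green, blue), "mtx" (3x3 intrinsics, pixels), "cam_to_world" (4x4, takes a point from camera to world coordinates). Camera axes: x right, y up, looking along -z (the intrinsics and any distortion apply to the point x, -y, -z); pixel columns grow to the right and rows downward; lengths in m; the calibration is good to about 2 mm. A picture is of the moment at which its call begins. There is no depth.
- ctrl.job_done(): hands the job in; it is judged then, once.
The state is a dict: "t": time; "joints": joint angles; "dq": joint speeds; "tau": joint torques, N m; "eef_pos": TCP position; "tcp_rot": TCP orientation; "force": force on the tool from outside, world axes, zero at the start; "moment": the same for the moment, N m; "grip_width": opening from 0.0 (shut) to 1.0 (fully open); "grasp_force": force on a finger pad.
Only numpy, scipy, OpenCV 4.12 (cv2) and the standard library are available. Lean on these libraries where they do the work, as an engineer would, in place of code of your own. Each camera call takes 0.05 s, during which the arm holds its last target. There are 200 camera calls.

TASK

A phone with freshly glued glass lies in the pulled-out tray of the UV curing box. Push the tray fully shut with your fingertips without touching the phone, then reach a fingertip into the well of the green start key, press it all the way down and let it come back up. Do not press the red stop key, lift nothing, and leave everything else on the bench where it stands.

Things in the scene. Friction and masses are not known exactly. Their poses are not given: they have to be found in the camera images.
- uvbox: White UV curing box, fixed: 240 mm deep (x), 280 wide (y), 115 high. Origin: centre of underside, on the bench. x points from the blue tray front (x = -120 mm) to the back, z up. The two key wells are in the top deck at x = -70 mm, y = +70 and -70 mm; which key is on which side changes. Nothing within 80 mm of a well's centre stands above its rim.
- tray (a joint): How far the tray is pulled out, m: 0 = fully shut against its stop, 0.10 = fully out. The tray slides along the box's -x as it opens; it runs on friction slides (about 2.5 N), has no spring and stays where it is left.
- tray_handle (a point): Centre of the tray's steel bar handle: round horizontal bar, 11 mm thick, 110 mm long along the box's y, 45 mm above the bench, 35 mm in front of the blue tray front (which is 160 mm wide, 8 mm thick and spans heights 11 to 75 mm). It moves with the tray; with the tray shut it is at x = -163 mm, y = 0 in the box frame.
- phone: Black phone, 150 x 72 x 9 mm, lying loose screen-up in the tray (inside 190 x 90 mm, rim 14 mm high), long side along the tray. Origin: centre of its underside. Its freshly glued glass must not be touched.
- start_key_top (a point): Centre of the top of the green start key: a 26 mm round cap in the middle of a black, round, straight-walled well 46 mm in diameter, its top 14 mm below the well's rim when up. The rim is the top of a black 64 mm square bezel, 118 mm above the bench, 3 mm above the white deck. The well floor is 25 mm below the rim. Moves down with the key.
- start_key (a joint): How far the start key is pressed, m: 0 = up, 0.006 = all the way down. Sprung: moves from 1.6 N, all the way down at 4 N, comes back up when released.
- stop_key_top (a point): Centre of the top of the red stop key, in an identical well beside the start key's (140 mm away, centre to centre).
- stop_key (a joint): How far the stop key is pressed, m: 0 = up, 0.006 = all the way down; sprung as the start key.
- glue: Amber glue bottle with black cap, 30 mm diameter, 75 mm high, standing loose on the rear part of the box's deck (at least 90 mm from the wells' centres). Origin: centre of its underside.
- flux: White jar with yellow lid, 54 mm diameter, 36 mm high, loose on the bench. Origin: centre of its underside.
- spool: Grey metal solder spool, 62 mm diameter, 40 mm high, standing on its end, loose. Origin: centre of its underside.
- driver: Screwdriver with blue handle, 160 mm long, lying loose on the bench along its x.
- meter: Yellow multimeter, 170 x 85 x 40 mm, lying loose on the bench. Origin: centre of its underside.
- camera: Blue compact camera, 30 x 98 x 60 mm, standing loose on the bench. Origin: centre of its underside.
- screws: White six-compartment screw tray, 110 x 75 x 22 mm, loose on the bench. Origin: centre of its underside.
Not all that is in view belongs to the job. What is shaped like the phone but blue is not meant.

How it is judged:
By the outcome, as a careful person would: the job done as asked, in the order asked, and still so for the second after the job is handed in, with the robot touching nothing.
It also fails if it takes over 48 s, if anything falls off the work surface, if the arm or the gripper's body presses on something with over 40 N, if the wrist force passes 120 N, or if a joint passes its speed limit or range.

## Working session

There is one attempt and no reset: what is moved stays moved. The work goes in short steps, Python scripts to look and compute and a shell command to move; the robot and the scene stay as the last step left them, time stands still between calls to the robot, and variables do not carry over. Pictures are saved under pics/ and viewed, at most 10 in all, crops included, and the job is handed in when it is done.

```bash
mkdir -p pics
cat > h.py <<'E'
import numpy as np, cv2
from workcell import ctrl
def shot(n,f):
    c=ctrl.camera(n); np.savez(f'pics/{f}.npz',**{k:np.array(c[k]) for k in('image','mtx','cam_to_world')})
    cv2.imwrite(f'pics/{f}.png',cv2.cvtColor(c['image'],cv2.COLOR_RGB2BGR)); return c
def load(f): return dict(np.load(f'pics/{f}.npz'))
def onplane(c,u,v,z):
    d=np.linalg.inv(c['mtx'])@[u,v,1]; d=np.array([d[0],-d[1],-d[2]])
    T=c['cam_to_world']; d=T[:3,:3]@d; o=T[:3,3]; return o+d*(z-o[2])/d[2]
def proj(c,p):
    T=c['cam_to_world']; q=T[:3,:3].T@(np.array(p)-T[:3,3]); q=c['mtx']@[q[0],-q[1],-q[2]]; return q[:2]/q[2]
E
python3 - <<'E'
from h import *
s=ctrl.state(); print({k:np.round(v,3) for k,v in s.items()})
a=shot('scene','scene0')['image']; b=shot('side','side0')['image']
E
```

```text
{'t': np.float64(0.0), 'joints': array([ 1.1  ,  0.354,  1.634,  0.   ,  1.155, -0.002]), 'dq': array([-0.001, -0.001,  0.   ,  0.   , -0.   ,  0.   ]), 'tau': array([ 2.0000e-03, -6.0525e+01, -3.4206e+01,  0.0000e+00,  9.0000e-03,
       -0.0000e+00]), 'eef_pos': array([0.282, 0.557, 0.231]), 'tcp_rot': array([-7.300e-01, -3.055e+00,  2.000e-03]), 'force': array([ 0.042, -0.102, -0.172]), 'moment': array([ 0.024,  0.072, -0.023]), 'grasp_force': np.float64(0.0), 'grip_width': np.float64(0.997)}
```

View pics/scene0.png

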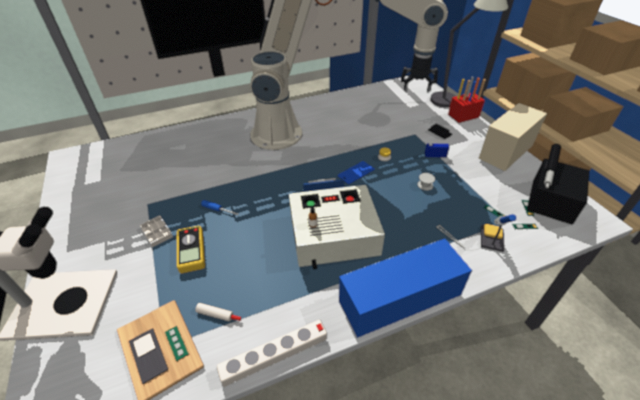

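View pics/side0.png

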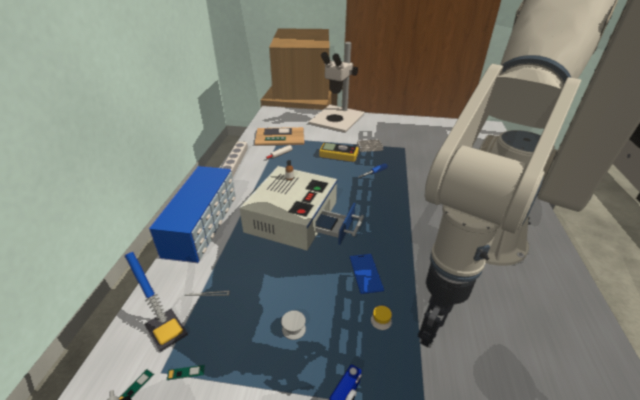

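Run:
```python
from h import *
a=load('scene0');b=load('side0')
A=cv2.resize(a['image'][150:275,280:440],None,fx=5,fy=4.6,interpolation=2)[:300*2]
A=cv2.resize(a['image'][150:270,275:435],(800,600),interpolation=2)[:, :, ::-1]
B=cv2.resize(b['image'][150:300,225:425],(800,600),interpolation=2)[:, :, ::-1]
cv2.imwrite('pics/z1.png',A);cv2.imwrite('pics/z2.png',B)
for n,c in(('scene',a),('side',b)):
    h=cv2.cvtColor(c['image'],cv2.COLOR_RGB2HSV)
    for col,lo,hi in(('g',(45,120,60),(75,255,255)),('r',(0,150,100),(6,255,255)),('r2',(174,150,100),(180,255,255)),('blue',(108,150,50),(125,255,255))):
        m=cv2.inRange(h,lo,hi); k,_,st,ce=cv2.connectedComponentsWithStats(m)
        for i in range(1,k):
            if st[i,4]>12 and st[i,4]<900: print(n,col,st[i],ce[i].round(1),onplane(c,*ce[i],.104).round(3))
```

```text
scene g [307 200   7   6  38] [310.1 202.6] [ 0.603 -0.058  0.104]
scene r [452  94  31  14 204] [467.5 100.7] [0.246 0.896 0.104]
scene r [325 196  11   5  38] [330.1 198.1] [0.609 0.016 0.104]
scene r [346 196   8   5  33] [349.4 198.2] [0.636 0.078 0.104]
scene r [231 315   9   5  26] [235.  317.3] [ 0.932 -0.402  0.104]
scene r [317 324   5   6  20] [319.2 326.8] [ 1.044 -0.206  0.104]
scene blue [431   0  44  86 844] [448.5  34.5] [-0.489  1.325  0.104]
scene blue [506   0  24  29 379] [517.6  13.2] [-0.623  2.018  0.104]
scene blue [488  40  39  47 491] [503.1  59.3] [-0.055  1.381  0.104]
scene blue [571  77  69  63 874] [618.6 109.9] [0.59  1.478 0.104]
scene blue [462  81   4  12  13] [463.8  86.6] [0.123 0.97  0.104]
scene blue [483  98  22  21 182] [492.5 109.1] [0.355 0.953 0.104]
scene blue [425 144  23  14 273] [436.  150.2] [0.519 0.524 0.104]
scene blue [304 161  71  29 651] [345.  176.1] [0.521 0.115 0.104]
scene blue [589 170  41  34 419] [608.1 186.3] [0.947 0.966 0.104]
scene blue [201 200  21  11 135] [210.4 204.9] [ 0.477 -0.382  0.104]
scene blue [633 201   7  14  53] [636.9 208.1] [1.064 0.957 0.104]
scene blue [501 215  14   7  60] [507.8 218.4] [0.931 0.521 0.104]
side g [314 187   6   3  15] [316.7 187.9] [ 0.607 -0.062  0.104]
side r [306 193   7   7  33] [309.  196.1] [ 0.626 -0.009  0.104]
side r [297 209   8   4  27] [300.9 210.6] [0.638 0.075 0.104]
side blue [373 164  13   9  57] [378.5 167.5] [ 0.39  -0.236  0.104]
side blue [345 205   9  23  55] [348.7 216.8] [0.48  0.083 0.104]
side blue [126 253  28  44 388] [139.2 274. ] [1.017 0.411 0.104]
side blue [329 364  33  36 510] [345.3 384.4] [0.441 0.624 0.104]
```

View pics/z1.png

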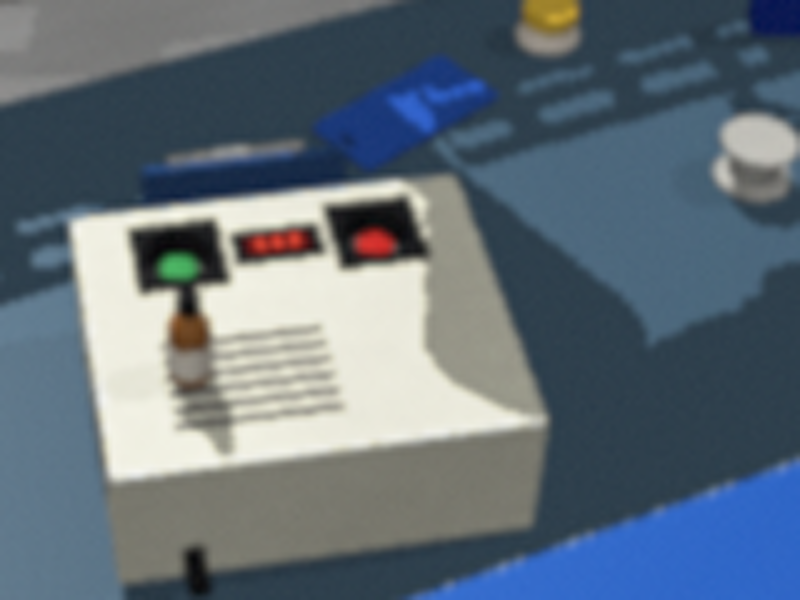

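View pics/z2.png

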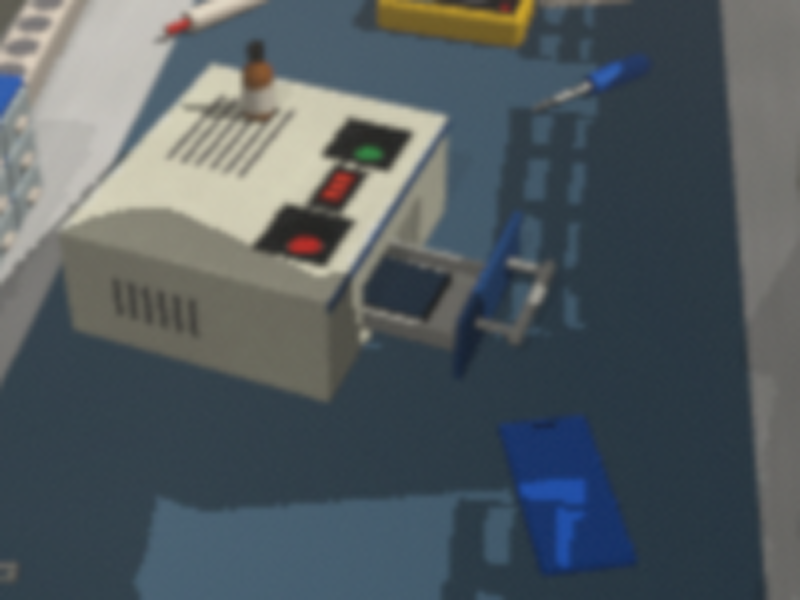

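The scene crop shows the green key left (z1 ≈ 178,266) and the red key right (z1 ≈ 375,242), with a glue bottle behind green. The side crop shows the open tray with the dark phone inside (z2 ≈ 405,285), its steel handle from z2 (550,270) to (515,338). The blue phone-shaped thing lies on the bench at z2 (567,495) and is not meant.

Run:
```python
from h import *
from scipy.spatial.transform import Rotation as R
a=load('scene0');b=load('side0')
P=lambda c,u,v,z:onplane(c,u,v,z)[:2].round(4)
z1=lambda u,v,z:P(a,275+u/5-.4,150+v/5-.4,z)
z2=lambda u,v,z:P(b,225+u/4-.4,150+v/4-.4,z)
print('green',z1(179,256,.118),z2(368,146,.118)); print('red',z1(377,233,.118),z2(304,236,.118))
print('deck',[z1(u,v,.115) for u,v in((70,222),(460,175),(545,415),(110,480))])
print('handle',z2(550,270,.048),z2(515,338,.048),'front top',z2(520,213,.075),z2(460,325,.075),z1(143,170,.075),z1(350,150,.075))
r=R.from_rotvec(ctrl.state()['tcp_rot']).as_matrix();print(r.round(3))
```

```text
green [ 0.6082 -0.0585] [ 0.6057 -0.0533]
red [0.641  0.0776] [0.6375 0.082 ]
deck [array([ 0.5427, -0.1158]), array([0.6065, 0.1612]), array([0.8326, 0.1039]), array([ 0.7743, -0.1697])]
handle [0.4362 0.0089] [0.4597 0.1011] front top [ 0.4669 -0.033 ] [0.5039 0.1224] [ 0.4679 -0.034 ] [0.5087 0.1206]
[[-0.892  0.452 -0.001]
 [ 0.452  0.892 -0.001]
 [ 0.    -0.001 -1.   ]]
```

```bash
python3 -m crank '{"deltas":[[[-13,-15,0],-2],[[-40,-47,0],-5],[[-326,-387,0],-13.4],[[-326,-387,0],-13.4],[[-326,-387,0],-13.4],[[-326,-387,0],-13.4],[[-326,-387,0],-13.4],[[-326,-387,0],-13.4],[[-326,-387,0],-13.4],[[-326,-387,0],-13.4],[[-326,-387,0],-13.4],[[-326,-387,0],-13.4]]}' 1 20; python3 -m crank '{"deltas":[[[0,0,0],0],[[0,0,0],0],[[0,0,0],0]]}'
python3 - <<'E'
from h import *
from scipy.spatial.transform import Rotation as R
s=ctrl.state();print(s['eef_pos'],R.from_rotvec(s['tcp_rot']).as_matrix().round(3))
shot('wrist','w1')
E
```

```text
t: 1.1
eef_pos: [0.3918, 0.0902, 0.2313]
tcp_rot: [0.368, 3.12, 0.0]
force: [1.0, 0.4, -0.6]
grip_width: -0.001
grasp_force: 0.0
t: 1.35
eef_pos: [0.3919, 0.0921, 0.2312]
tcp_rot: [-0.371, -3.119, -0.001]
force: [-0.4, 0.3, 0.1]
grip_width: 0.003
grasp_force: 0.0
[0.39188966 0.0921032  0.23118369] [[-0.972  0.234 -0.   ]
 [ 0.234  0.972  0.   ]
 [ 0.     0.    -1.   ]]
```

View pics/w1.png

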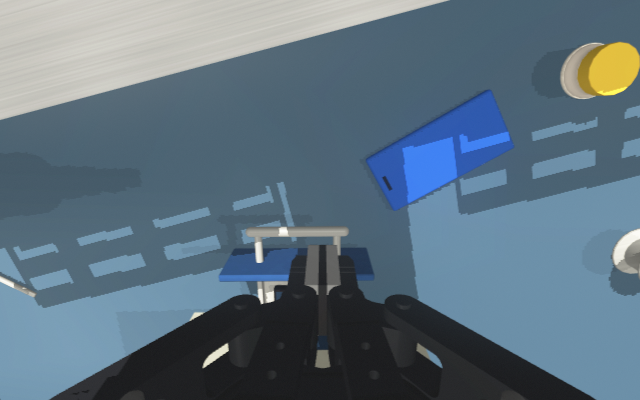

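The wrist view shows the handle bar from (247,232) to (348,231), the tray front below it and the blue decoy at (440,150), clear of the descent line.

```bash
cat >> h.py <<'E'
X=np.array([.9725,-.2328]);Y=np.array([.2328,.9725]);O=np.array([.690,-.0045])
def box(p): d=np.array(p)[:2]-O; return np.round([d@X,d@Y],4)
E
python3 - <<'E'
from h import *
c=load('w1')
for n,u,v,z in(('h',247,232,.048),('h',348,231,.048),('frontTop',219,279,.075),('frontTop',373,279,.075),('decoy',367,158,.009),('decoy',395,210,.009)):
    p=onplane(c,u,v,z);print(n,p.round(4),box(p))
p=ctrl.state()['eef_pos'];print(box(p), proj(c,p))
E
```

```text
h [0.4352 0.0005 0.048 ] [-0.249  -0.0544]
h [0.4592 0.105  0.048 ] [-0.25    0.0528]
frontTop [ 0.4685 -0.0337  0.075 ] [-0.2087 -0.0799]
frontTop [0.5052 0.1191 0.075 ] [-0.2085  0.0772]
decoy [0.3954 0.1433 0.009 ] [-0.3209  0.0752]
decoy [0.4631 0.1631 0.009 ] [-0.2597  0.1102]
[-0.3127  0.0252] [321.92629193 261.3962162 ]
```

```bash
python3 -m crank '{"deltas":[[[-6,-14,15],0],[[-12,-27,50],0],[[-12,-27,90],0],[[-12,-27,130],0],[[-12,-27,165],0],[[-12,-27,190],0],[[-12,-27,199],0],[[-12,-27,199],0],[[-12,-27,199],0]]}'
python3 -c "
from h import *
print(box(ctrl.state()['eef_pos']))"
```

```text
t: 2.15
eef_pos: [0.3975, 0.0641, 0.0326]
tcp_rot: [-0.365, -3.12, 0.0]
force: [1.0, 0.3, -0.3]
grip_width: -0.003
grasp_force: 0.0
[-0.3004 -0.0014]
```

```bash
python3 -m crank '{"deltas":[[[-10,0,0],0],[[-20,0,0],0],[[-27,0,0],0],[[-30,0,0],0],[[-33,0,0],0],[[-36,0,0],0],[[-40,0,0],0],[[-44,0,0],0],[[-48,0,0],0],[[-52,0,0],0],[[-56,0,0],0],[[-60,0,0],0]]}'
python3 -m crank '{"deltas":[[[-4,0,0],0],[[-8,0,0],0],[[-12,0,0],0],[[-16,0,0],0],[[-20,0,0],0],[[-24,0,0],0],[[-28,0,0],0],[[-32,0,0],0],[[-36,0,0],0],[[-40,0,0],0],[[-44,0,0],0],[[-46,0,0],0]]}'
python3 -c "
from h import *
print(box(ctrl.state()['eef_pos']))"
```

```text
t: 3.15
eef_pos: [0.4559, 0.0489, 0.0322]
tcp_rot: [-0.368, -3.119, 0.0]
force: [-3.0, -0.4, 2.1]
grip_width: 0.001
grasp_force: 1.4
t: 4.15
eef_pos: [0.5013, 0.0383, 0.0323]
tcp_rot: [0.368, 3.119, 0.0]
force: [-2.2, 0.5, -0.4]
grip_width: 0.001
grasp_force: 1.3
[-0.1935 -0.0023]
```

Pushing with about 3 N; on to the stop in small steps.

```bash
python3 -m crank '{"deltas":[[[-2,0,0],0],[[-4,0,0],0],[[-6,0,0],0],[[-7,0,0],0],[[-8,0,0],0],[[-9,0,0],0],[[-10,0,0],0]]}'; python3 -m crank '{"deltas":[[[-1,0,0],0],[[-2,0,0],0],[[-2,0,0],0]]}'
python3 -c "
from h import *
print(box(ctrl.state()['eef_pos']))"
```

```text
t: 4.73
eef_pos: [0.5103, 0.0361, 0.0323]
tcp_rot: [0.368, 3.12, 0.0]
force: [-2.3, 2.2, -0.3]
grip_width: 0.0
grasp_force: 1.3
t: 4.98
eef_pos: [0.5125, 0.0356, 0.0323]
tcp_rot: [0.368, 3.12, 0.0]
force: [-1.5, 1.5, -1.0]
grip_width: -0.001
grasp_force: 0.8
[-0.182  -0.0023]
```

```bash
python3 -m crank '{"deltas":[[[-1,0,0],0],[[-2,0,0],0],[[-3,0,0],0],[[-4,0,0],0],[[-4,0,0],0]]}'; python3 -m crank '{"deltas":[[[-1,0,0],0],[[-2,0,0],0],[[-2,0,0],0]]}'
python3 -c "
from h import *
print(box(ctrl.state()['eef_pos']))"
```

```text
t: 5.4
eef_pos: [0.5142, 0.035, 0.0321]
tcp_rot: [-0.368, -3.116, 0.0]
force: [-8.0, 5.9, 5.0]
grip_width: -0.0
grasp_force: 4.5
t: 5.65
eef_pos: [0.5142, 0.0347, 0.0318]
tcp_rot: [-0.368, -3.112, 0.001]
force: [-12.9, 6.6, 8.8]
grip_width: -0.001
grasp_force: 7.4
[-0.1801 -0.0028]
```

```bash
python3 -m crank '{"deltas":[[[-1,0,0],0],[[-2,0,0],0],[[-2,0,0],0],[[5,0,0],0],[[20,0,0],0],[[40,0,0],0],[[50,0,0],0],[[50,0,-20],0],[[50,0,-55],0],[[50,0,-95],0],[[50,0,-135],0],[[50,0,-175],0]]}'
python3 -m crank '{"deltas":[[[0,0,-30],0],[[-20,-10,-43],0],[[-58,-25,-43],0],[[-95,-40,-43],0],[[-130,-55,-43],0],[[-150,-64,-43],0],[[-160,-67,-43],0],[[-160,-67,-43],0],[[-160,-67,-43],0],[[-160,-67,-43],0]]}'
python3 - <<'E'
from h import *
s=ctrl.state();print(box(s['eef_pos']),s['eef_pos'])
c=shot('wrist','w2'); h=cv2.cvtColor(c['image'],cv2.COLOR_RGB2HSV)
m=cv2.inRange(h,(45,120,60),(75,255,255));k,_,st,ce=cv2.connectedComponentsWithStats(m)
for i in range(1,k):
    if st[i,4]>50: p=onplane(c,*ce[i],.104);print(st[i],ce[i],p,box(p))
E
```

```text
t: 6.65
eef_pos: [0.4697, 0.0457, 0.2096]
tcp_rot: [0.368, 3.118, -0.0]
force: [1.2, -0.1, -0.7]
grip_width: -0.001
grasp_force: 0.0
t: 7.48
eef_pos: [0.6083, -0.0558, 0.2502]
tcp_rot: [-0.367, -3.119, -0.0]
force: [-0.7, 0.0, 0.6]
grip_width: 0.001
grasp_force: 0.0
[-0.0675 -0.0689] [ 0.60833036 -0.05579363  0.25019508]
[306 167  26  26 533] [318.75609756 179.67542214] [ 0.60469711 -0.05719851  0.104     ] [-0.0707 -0.0711]
```

View pics/w2.png

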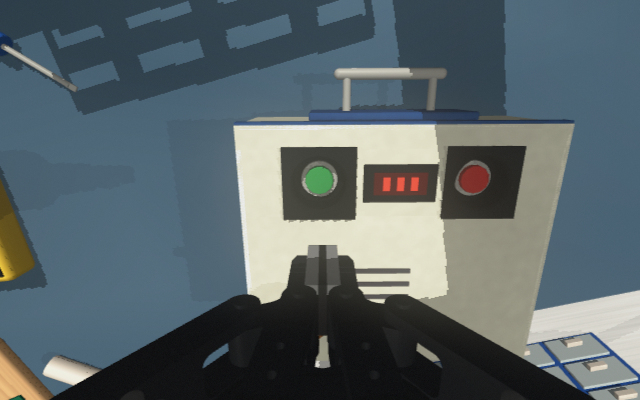

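The wrist view shows green key at (319,180) in its bezel (281–357, 147–220), the red key at (473,178), and the shut tray's handle at (390,73). Checking shut position and the bezel centre.

Run:
```python
from h import *
c=load('w2')
for n,u,v,z in(('bezel',319.3,183.3,.118),('hL',337,73,.048),('hR',445,74,.048),('boxfrontL',235,125,.115),('boxfrontR',574,122,.115),('trayfrontL',311,112,.075),('trayfrontR',478,112,.075)):
    p=onplane(c,u,v,z);print(n,p.round(4),box(p))
```

```text
bezel [ 0.6045 -0.0565  0.118 ] [-0.0711 -0.0705]
hL [ 0.5187 -0.0187  0.048 ] [-0.1633 -0.0537]
hR [0.5439 0.0832 0.048 ] [-0.1625  0.0513]
boxfrontL [ 0.5413 -0.1123  0.115 ] [-0.1195 -0.1395]
boxfrontR [0.6031 0.1577 0.115 ] [-0.1222  0.1375]
trayfrontL [ 0.5474 -0.051   0.075 ] [-0.1279 -0.0785]
trayfrontR [0.5832 0.0995 0.075 ] [-0.128   0.0762]
```

```bash
python3 -m crank '{"deltas":[[[2,-1,10],0],[[3,-2,40],0],[[3,-2,75],0],[[3,-2,105],0],[[3,-2,120],0],[[3,-2,124],0],[[3,-2,124],0],[[3,-2,124],0]]}'
python3 - <<'E'
from h import *
s=ctrl.state();print(box(s['eef_pos']),s['eef_pos'])
c=shot('wrist','w3'); d=shot('side','s3')
A=cv2.resize(c['image'][100:330,200:440],(400,383),interpolation=2); B=cv2.resize(d['image'][150:265,240:360],(400,383),interpolation=2)
cv2.imwrite('pics/z3.png',np.hstack([A,B])[:,:,::-1])
E
```

```text
t: 8.2
eef_pos: [0.6062, -0.0575, 0.1271]
tcp_rot: [0.368, 3.119, 0.0]
force: [0.2, 0.7, 0.8]
grip_width: 0.002
grasp_force: 0.0
[-0.0691 -0.0711] [ 0.60622634 -0.05754763  0.12707286]
```

View pics/z3.png

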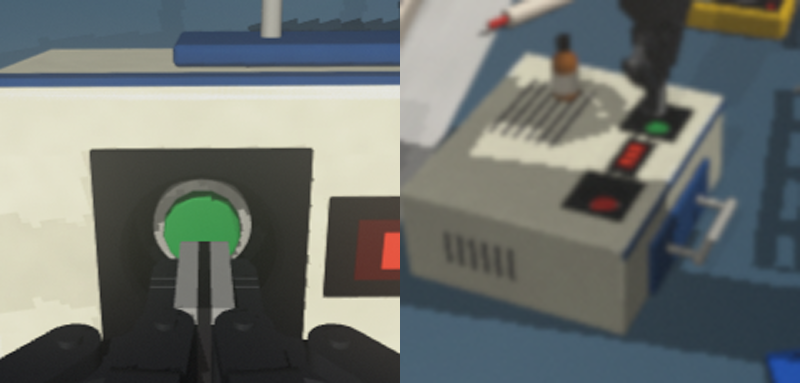

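Left: the fingertip sits centred above the green cap (≈ 202,225). Right: the tray is shut, with glue standing in place. Pressing now.

```bash
python3 -m crank '{"deltas":[[[1.5,0,5],0],[[1.5,0,10],0],[[1.5,0,15],0],[[1.5,0,19],0],[[1.5,0,22],0],[[1.5,0,24],0],[[1.5,0,26],0],[[1.5,0,27],0],[[1.5,0,28],0],[[1.5,0,28],0]]}'
python3 -m crank '{"deltas":[[[0,0,1],0],[[0,0,2],0],[[0,0,3],0],[[0,0,3],0],[[0,0,3],0]]}'
```

```text
t: 9.13
eef_pos: [0.6043, -0.0574, 0.0982]
tcp_rot: [-0.368, -3.119, 0.0]
force: [-3.0, 0.7, 3.8]
grip_width: 0.0
grasp_force: 1.8
t: 9.55
eef_pos: [0.6045, -0.0575, 0.0977]
tcp_rot: [0.368, 3.12, -0.0]
force: [-11.7, 1.8, 26.3]
grip_width: -0.002
grasp_force: 13.1
```

The key has bottomed (z stops at 0.098, force jumps to 26 N). Release and withdraw.

```bash
python3 -m crank '{"deltas":[[[0,0,-2],0],[[0,0,-6],0],[[0,0,-14],0],[[0,0,-25],0],[[0,0,-50],0],[[0,0,-80],0],[[0,0,-115],0],[[0,0,-150],0],[[0,0,-150],0],[[0,0,-150],0],[[0,0,-150],0]]}'
python3 - <<'E'
from h import *
c=shot('wrist','w4'); shot('side','s4'); d=load('s4'); e=load('side0')
for n,q in(('w',c),):
    h=cv2.cvtColor(q['image'],cv2.COLOR_RGB2HSV)
    m=cv2.inRange(h,(45,120,60),(75,255,255));k,_,st,ce=cv2.connectedComponentsWithStats(m)
    for i in range(1,k):
        if st[i,4]>50: print(st[i],box(onplane(q,*ce[i],.104)))
print('handle',box(onplane(c,*(proj(c,[*(O-.163*X),.048])),.048)),proj(c,[*(O-.163*X),.048]))
cv2.imwrite('pics/z4.png',np.hstack([c['image'][40:300,200:600],d['image'][130:390,150:550]])[:,:,::-1])
E
```

```text
t: 10.47
eef_pos: [0.6044, -0.0574, 0.2454]
tcp_rot: [0.368, 3.12, 0.0]
force: [0.1, 0.0, 0.0]
grip_width: -0.002
grasp_force: 0.0
[309 172  26  26 551] [-0.071  -0.0711]
handle [-0.163 -0.   ] [395.6524587   76.57653744]
```

View pics/z4.png

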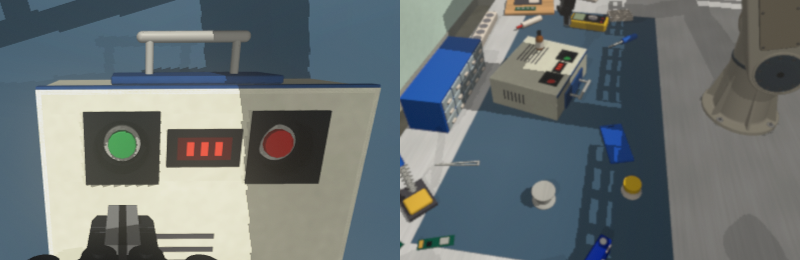

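The tray is shut (handle at crop 193,36, as predicted for closed). The green key is back up at (122,145), and the other objects in view stand where they were.

```bash
python3 -c "
from workcell import ctrl
print(ctrl.job_done())"
```

```text
the job is handed in; nothing more can be done
None
```

I pushed the tray fully shut by its handle, then pressed the green start key to its stop and let it come back up. I never touched the phone or the red stop key, and I handed the job in after about 10.5 s of robot time.

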